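# Set the grain mill to the marked grind and start it

### The job

Set the grain mill on the bakery bench: push its lever round the scale until the lever's rod stands in the middle of the gap between the two ears of the brass marker, then press the grey start button fully down and let it come back up. Only push the lever, gently and without gripping it, and do not shift the marker or anything else standing on the bench.

Things in the scene. Friction and masses are not known exactly. Their poses are not given: they have to be found in the camera images.
- mill: Fixed tabletop grain mill: white drum 200 mm across; on it an aluminium scale plate (216 mm across, top 108 mm above the table, black lines on the robot side), the dark grind ring (136 mm across, 144 over its ribs, top at 134 mm) and a low hopper with wooden lid (100 mm across, top 152 mm, knob to 163 mm). Origin: on the ring's axis at table height; z up; the middle of the scale lies to its -x.
- ring (a joint): Grind ring with lever, turning about the mill's vertical axis, rad. At angle q the lever points along (-cos q, -sin q) in the mill's x, y: at 0 to -x; grows counter-clockwise from above, towards the switch box (-y). Stops at -1.2 and 1.2. Stays where it is left, does not coast; about 2 N at the handle turns it.
- marker (a joint): Angle of the brass marker round the same axis, same zero and sense, rad. The marker is clamped stiffly: it is the setting wanted, leave it alone.
- lever_index (a point): Point on the centre line of the lever's round steel rod (10 mm thick, centre 126 mm above the table) 100 mm from the mill's axis, straight above the scale.
- lever_handle (a point): Centre of the upright black handle block at the lever's outer end: 24 mm along the lever (128 to 152 mm from the mill's axis), 16 mm thick across it, from 112 to 148 mm above the table. It stands outside the scale plate, free below (the wooden board there is 15 mm high). Its clockwise half, 8 mm thick, is called ring_c0, the other half ring_c1.
- marker_gap (a point): Middle of the gap between the two ears of the brass marker, 100 mm from the mill's axis. The marker is a fork on the edge of the scale plate: ears 8 mm wide, 26 mm long, 20 mm apart, tops 117 mm above the table; its outer face is 113 mm from the axis. The lever's rod passes above it without touching.
- start (a joint): Travel of the start button, m: 0 up, 0.006 fully down. A spring pushes it back; fully down takes 5 N.
- start_top (a point): Centre of the top face of the round grey start button (34 mm across), 112 mm above the table, pressed straight down. It sits in a black collar (50 mm across, top at 102 mm) on the white switch box (80 x 85 mm, top at 90 mm) beside the drum.
- bowl: Bystander, loose: steel bowl, 110 mm across the rim, 45 mm high, below the mill's spout. Origin at the centre of its underside.
- jar_a: Bystander, loose: glass jar with black cap, 64 mm across, 85 mm high, beside the mill. Origin at the centre of its underside.
- jar_b: Bystander, loose: second jar, same as jar_a. Origin at the centre of its underside.
- bag: Bystander, loose: upright kraft-paper coffee bag, 70 x 90 mm, 178 mm high, beyond the switch box. Origin at the centre of its underside.
- spoon: Bystander, loose: wooden spoon lying on the table, about 200 mm long. Origin at its middle.
- loaf: Bystander, loose: round loaf, 166 mm across, 82 mm high. Origin at the centre of its underside.
- mug: Bystander, loose: white mug, 80 mm across, 90 mm high. Origin at the centre of its underside.

How it is judged:
On the way, in this order (a step that is already met when the one before it is completed fails the run):
1. the lever stands still in the marker's gap (horizontal distance between lever_index and marker_gap below 0.005 m and velocity of joint ring between -0.05 and 0.05 rad/s), for 0.3 s.
2. the start button is pressed down (value of joint start above 0.0045 m), for 0.05 s.
At the end, for the whole second after the job is handed in: The lever's rod is within 5 mm of the middle of the marker's gap (measured 100 mm from the axis) and at rest, the marker is within 5 mm of where it was, and the start button, having been pressed at least 4.5 mm of its 6 mm, is up again (all of step 1 and value of joint start below 0.0015 m and distance of marker_gap from where it was at the start of the episode below 0.005 m); the robot touches nothing.
It fails at once if the start button is pressed while the lever is not in the marker's gap (value of joint start above 0.003 m and horizontal distance between lever_index and marker_gap above 0.008 m).
It fails at once if the handle is gripped (both of its faces loaded at once by the fingers) (contact force between the fingers and ring_c0 above 3 N and contact force between the fingers and ring_c1 above 3 N).
It fails at once if the lever is pushed harder than 30 N (contact force between anything else and ring_c0 above 30 N or contact force between anything else and ring_c1 above 30 N).
It fails at once if the marker is shifted by more than 5 mm (distance of marker_gap from where it was at the start of the episode above 0.005 m).
It fails at once if a bystander is shifted or lifted by more than 20 mm, or knocked over (distance of any of bowl, jar_a, jar_b, bag, spoon, loaf, mug from where it was at the start of the episode above 0.02 m or angle between any of bowl, jar_a, jar_b, bag, loaf, mug's own z axis and vertical above 0.4 rad).
It also fails if it takes over 51 s, if anything falls off the work surface, if the arm or the gripper's body presses on something with over 40 N, if the wrist force passes 120 N, or if a joint passes its speed limit or range.

### The arm

A 6-joint arm with a two-finger parallel gripper is mounted at the origin on the work surface. World frame = base frame: x ahead of the robot, y to its left, z up, the work surface at z = 0. Lengths are in m, angles in rad, forces in N, time in s.
With the tool pointing down it reaches from about 0.3 to 0.775 m from the base axis. Payload 14.6 kg.
Tool frame: the origin (TCP) lies at the very end of the fingers, on their centre line; the grasp point (between the pads) lies 19 mm behind it; z points along the fingers, x is the direction in which the jaws open and shut, and the axes are right-handed (so a half turn about z gives the same grasp; the last joint's range is limited). The gripper opens to 94 mm and grips with 3 to 60 N. Pads are 16 mm wide; open, the fingers measure 119 mm over their backs; the gripper's body (75 mm by 177 mm) begins 78 mm behind the grasp point.
Start: joints at [-1.26, 0.3, 1.521, -0, 1.321, -0.067], TCP at [0.203, -0.511, 0.205] pointing down, gripper open.
Joint ranges: [-3.03, 3.03], [-0.79, 2.21], [0.23, 2.52], [-1.04, 4.18], [0, 3.07], [-2.55, 2.55]. Speed limits (rad/s): [2.22, 2.22, 2.57, 3.14, 3.14, 3.14].

### API

Orientations are given as [roll, pitch, yaw] about the fixed x, y, z axes, in that order (R = Rz(yaw) Ry(pitch) Rx(roll)).
In Python, from station import ctrl gives the robot as it stands.
- The arm moves only by the shell command python3 -m inch 'ROWS' [FORCE]. ROWS is JSON, one flat list of numbers, 7 for each row, row after row: the shift along the tool's x, y, z in cm, then the turn, a rotation vector about the tool's x, y, z in rad, then the opening, from 0 (shut) to 1 (fully open). In form: [tx, ty, tz, wx, wy, wz, claw, tx, ty, tz, wx, wy, wz, claw, ...]. A call has 1 to 20 rows; each row shifts and turns the commanded pose from where the row before left it, along the tool's axes as they then stand; what a row does not reach is not made up. A row lasts 1/8 s, in which the tool goes at most 62.5 mm and 10.7 degrees, less where a joint would pass 70% of its speed; a pose out of reach is approached as far as the arm can. A call is refused whole if a number of a shift passes 6.25 or a number of a turn 0.188, either way. A call with a gripper value outside its range is refused whole. The fingers move at their own pace and stop on an object; FORCE is the grip in N (left out, the last holds). Time passes only in rows, so rows that do not move let the fingers close. It gives the time, the measured TCP pose, the force and the opening at its end, in the units of the state.
- ctrl.get_obs(): the state, without advancing time (a new reading comes with each control period).
- ctrl.camera(name): name is "scene" or "top"; returns (picture, depth): 384x512x3 uint8, red, green, blue; 384x512 float32, m along the optical axis (not along the pixel's ray), 0 where there is no reading.
- ctrl.camera_params(name): a dict with "vertical_fov" (degrees; the focal length in pixels is half the picture's height over the tangent of half this angle, whatever the lens; pixels are square), "cx", "cy" (the principal point, pixels), "camera_from_world" (4x4, takes a point from world to camera coordinates). Camera axes: x right, y down, z forward; pixel columns grow to the right and rows downward; lengths in m; the calibration is good to about 2 mm. A picture is of the moment at which its call begins. camera_params takes no time and is no camera call.
- ctrl.hand_in(): hands the job in, once; it reports no verdict.
Trained networks look in the newest picture that a camera, given by its name, has taken for a name from the list of things; names that differ only in an ending like _2 or _b are one class to them, and where a whole thing is asked for, a point or a joint stands for the part that bears it (a point fixed in the world has none). Each returns a list of dicts, best first, with "score" (0 to 1); they miss things now and then, are a little off and sometimes report something else, mostly with a low value. They report only what shows in the picture. A call takes as long as a camera call.
- ctrl.spot_in(camera, label): "bbox" ([centre column, centre row, width, height] in pixels, round what is visible of it).
- ctrl.place_of(camera, label): "centre" ([column, row] in pixels: a listed point, or the origin of a listed thing).
The state is a dict: "time_s": time; "qpos": joint angles; "joint_vel": joint speeds; "tau": joint torques, N m; "ee_pos": TCP position; "eef_rot": TCP orientation; "force": force on the tool from outside, world axes, zero at the start; "moment": the same for the moment, N m; "grip_width": finger opening in m.
Only numpy, scipy, OpenCV 4.12 (cv2) and the standard library are available. Lean on these libraries where they do the work, as an engineer would, in place of code of your own. Each camera call takes 0.05 s, during which the arm holds its last target. There are 200 camera calls.

## Working session

There is one attempt and no reset: what is moved stays moved. The work goes in short steps, Python scripts to look and compute and a shell command to move; the robot and the scene stay as the last step left them, time stands still between calls to the robot, and variables do not carry over. Pictures are saved under pics/ and viewed, about 8 in all and at most 12, crops included, and the job is handed in when it is done.

```bash
mkdir -p pics; cat > h.py <<'E'
import numpy as np, cv2
from station import ctrl
def cam(n,save=None):
    p,d=ctrl.camera(n)
    if save: cv2.imwrite('pics/'+save,p[:,:,::-1])
    return p,d
def par(n):
    c=ctrl.camera_params(n); f=192/np.tan(np.radians(c['vertical_fov'])/2)
    return f,c['cx'],c['cy'],np.array(c['camera_from_world'])
def at_z(n,uv,z):
    f,cx,cy,T=par(n); R,t=T[:3,:3],T[:3,3]
    r=R.T@np.array([(uv[0]-cx)/f,(uv[1]-cy)/f,1]); o=-R.T@t
    return o+r*(z-o[2])/r[2]
def proj(n,P):
    f,cx,cy,T=par(n); q=T[:3,:3]@np.asarray(P)+T[:3,3]
    return np.array([cx+f*q[0]/q[2],cy+f*q[1]/q[2]])
Z=dict(mill=0,lever_index=.126,lever_handle=.130,marker_gap=.112,start_top=.112,bowl=0,jar_a=0,bag=0,spoon=0,loaf=0,mug=0)
E
cat > m.py <<'E'
from h import *
np.set_printoptions(precision=4,suppress=True)
for n in('top','scene'):
    cam(n,n+'0.png')
    for k,z in Z.items():
        for r in ctrl.place_of(n,k)[:2]: print(n,k,round(r['score'],2),np.round(r['centre'],1),at_z(n,r['centre'],z)[:2])
o=ctrl.get_obs();print(o['time_s'],o['ee_pos'],o['eef_rot'],o['force'],o['grip_width'])
E
python3 m.py
```

```text
top mill 0.59 [316.  167.8] [ 0.5987 -0.1213]
top lever_index 0.82 [290.8 172.9] [ 0.5582 -0.0193]
top lever_handle 0.76 [282.4 178.2] [0.539  0.0089]
top marker_gap 0.4 [328.  190.4] [ 0.5032 -0.147 ]
top start_top 0.52 [356.9 198.3] [ 0.4785 -0.2444]
top start_top 0.4 [368.1 242.7] [ 0.3308 -0.2807]
top bowl 0.86 [299.  214.2] [ 0.4261 -0.0604]
top jar_a 0.63 [263.  133.4] [0.7247 0.0772]
top jar_a 0.53 [257.1 159.3] [0.626 0.097]
top bag 0.66 [391.6 188.5] [ 0.5278 -0.3981]
top spoon 0.87 [367.2 240.4] [ 0.3372 -0.3073]
top loaf 0.91 [141.8 201.5] [0.4596 0.5173]
top mug 0.8 [194.1 252.3] [0.2798 0.3171]
top mug 0.28 [142.9 200.8] [0.4623 0.5134]
scene mill 0.9 [209.9 263.4] [ 0.603  -0.1235]
scene lever_index 0.77 [235.6 216. ] [ 0.5617 -0.0137]
scene lever_index 0.68 [210.5 259.2] [ 0.6546 -0.1352]
scene lever_handle 0.94 [239.2 205. ] [0.5344 0.0118]
scene marker_gap 0.44 [185.8 220. ] [ 0.4991 -0.1443]
scene start_top 0.64 [143.6 232.4] [ 0.4829 -0.2663]
scene bowl 0.69 [203.4 211.7] [ 0.4222 -0.0651]
scene bowl 0.34 [145.4 234.4] [ 0.4172 -0.2619]
scene jar_a 0.73 [283.3 264.8] [0.7092 0.07  ]
scene jar_a 0.56 [277.3 239.1] [0.624  0.0986]
scene bag 0.78 [108.7 284.5] [ 0.5292 -0.4109]
scene bag 0.24 [235.9 217. ] [0.4899 0.0203]
scene spoon 0.86 [121.5 220.2] [ 0.331  -0.3127]
scene spoon 0.45 [284.3 266.1] [0.7143 0.0705]
scene loaf 0.62 [355.5 160. ] [0.4687 0.5179]
scene mug 0.96 [280.5 144.7] [0.2774 0.3132]
1.2 [ 0.2028 -0.5112  0.2054] [ 3.1416  0.     -1.193 ] [0.1659 0.6069 0.325 ] 0.09422204039651313
```

View pics/top0.png

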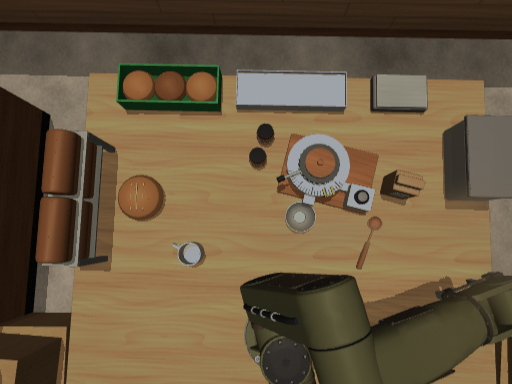

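View pics/scene0.png

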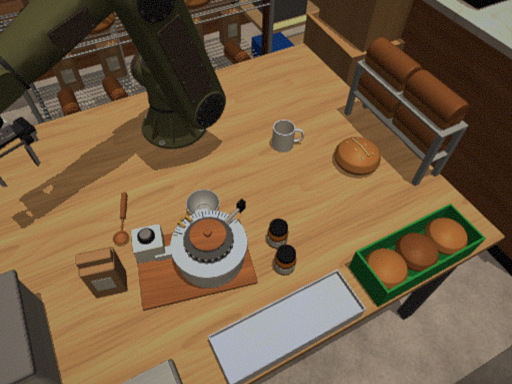

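```bash
python3 - <<'E'
import cv2,numpy as np
a=cv2.imread('pics/top0.png')[125:245,245:405]; b=cv2.imread('pics/scene0.png')[180:300,120:280]
cv2.imwrite('pics/c1.png',np.vstack([cv2.resize(x,(560,420),interpolation=cv2.INTER_CUBIC)[:300 if 0 else 420] for x in(a,)]+[]))
cv2.imwrite('pics/c1.png',np.hstack([cv2.resize(a[20:100,20:120],(400,320),interpolation=cv2.INTER_CUBIC),cv2.resize(b[10:90,10:110],(400,320),interpolation=cv2.INTER_CUBIC)]))
E
```

```text
(no output)
```

View pics/c1.png

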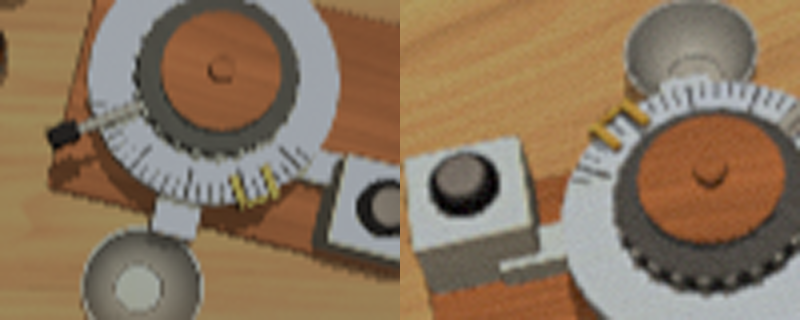

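```bash
cat > fit.py <<'E'
from h import *
from scipy.optimize import least_squares
np.set_printoptions(precision=4,suppress=True)
def cloud(n,p,d):
    f,cx,cy,T=par(n); v,u=np.mgrid[:384,:512]
    C=np.stack([(u-cx)/f*d,(v-cy)/f*d,d],-1)
    return (C-T[:3,3])@T[:3,:3]
def run(n,A=None):
    p,d=cam(n,n+'_f.png'); W=cloud(n,p,d); v,u=np.mgrid[:384,:512]
    hsv=cv2.cvtColor(p,cv2.COLOR_RGB2HSV); h,s,V=[hsv[...,i].astype(int) for i in range(3)]
    near=(np.hypot(W[...,0]-.6,W[...,1]+.122)<.2)&(d>0)
    lid=near&(abs(W[...,2]-.153)<.008)&(np.hypot(W[...,0]-.6,W[...,1]+.122)<.07)
    print(n,'lid',lid.sum(),W[lid].mean(0),'px',u[lid].mean(),v[lid].mean(), at_z(n,[u[lid].mean(),v[lid].mean()],.152))
    br=near&(h>=20)&(h<=32)&(s>130)&(abs(W[...,2]-.11)<.015)
    print(' brass',br.sum(),u[br].mean(),v[br].mean(),at_z(n,[u[br].mean(),v[br].mean()],.114)[:2], W[br].mean(0))
    R=np.hypot(W[...,0]-.6,W[...,1]+.122)
    hd=near&(R>.118)&(W[...,2]>.115)&(R<.165)&(V<110)
    print(' handle',hd.sum(),u[hd].mean(),v[hd].mean(),W[hd].mean(0),at_z(n,[u[hd].mean(),v[hd].mean()],.14)[:2])
    rim=near&(abs(W[...,2]-.108)<.004)&(V>140)&(s<70)&(R<.115)
    print(' plate',rim.sum(),W[rim].mean(0))
    c=cv2.findContours(rim.astype(np.uint8),0,1)[0]; 
    q=W[rim]; hull=cv2.convexHull(q[:,:2].astype(np.float32))[:,0]
    r=least_squares(lambda x:np.hypot(*(hull-x[:2]).T)-x[2],[.6,-.122,.108],loss='soft_l1',f_scale=.002); print(' circle',r.x)
if __name__=='__main__':
    for n in('top','scene'): run(n)
E
python3 fit.py
```

```text
top lid 661 [ 0.5915 -0.1131  0.1511] px 319.8048411497731 162.4553706505295 [ 0.5913 -0.113   0.152 ]
 brass 22 328.45454545454544 192.63636363636363 [ 0.4954 -0.1482] [ 0.4952 -0.1479  0.116 ]
 handle 49 281.57142857142856 178.44897959183675 [0.5363 0.0123 0.143 ] [0.5367 0.0122]
 plate 1207 [ 0.5988 -0.1141  0.1081]
 circle [ 0.5937 -0.1144  0.1054]
scene lid 874 [ 0.5953 -0.1163  0.1511] px 207.18192219679634 234.720823798627 [ 0.5962 -0.1166  0.152 ]
 brass 27 185.37037037037038 219.44444444444446 [ 0.4981 -0.145 ] [ 0.5001 -0.1453  0.1171]
 handle 90 240.75555555555556 205.3 [0.5433 0.0125 0.1393] [0.5437 0.0123]
 plate 1879 [ 0.6151 -0.1234  0.1083]
 circle [ 0.594  -0.1157  0.1065]
```

Axis ≈ (0.594, −0.115). The lever points at world 114° and the marker at 198°, so I need about +84° CCW, pushing the handle's clockwise face with shut fingers (tool +y). First I'll move behind the handle.

```bash
python3 -m inch '[-2.29,-3.37,0,0,0,0,0,-2.29,-3.37,0,0,0,0,0,-2.29,-3.37,0,0,0,0,0,-2.29,-3.37,0,0,0,0,0,-2.29,-3.37,0,0,0,0,0,-2.29,-3.37,0,0,0,0,0,-2.29,-3.37,0,0,0,0,0,-2.29,-3.37,0,0,0,0,0,-2.29,-3.37,0,0,0,0,0,-2.29,-3.37,0,0,0,0,0,-2.29,-3.37,0,0,0,0,0,-2.29,-3.37,0,0,0,0,0,-2.29,-3.37,0,0,0,0,0,-2.29,-3.37,0,0,0,0,0,-2.29,-3.37,0,0,0,0,0,-2.29,-3.37,0,0,0,0,0,0,0,0,0,0,-0.043,0,0,0,0,0,0,0,0]' 5
```

```text
time_s: 3.55
ee_pos: [0.5689, 0.0285, 0.2052]
eef_rot: [3.141, 0.0, -1.15]
force: [-0.4, -0.3, -1.1]
grip_width: 0.0004
```

```bash
python3 -m inch '[0,0,1.74,0,0,0,0,0,0,1.74,0,0,0,0,0,0,1.74,0,0,0,0,0,0,1.74,0,0,0,0,0,0,1.74,0,0,0,0,0,0,0,0,0,0,0]'
python3 - <<'E'
from h import *
p,d=cam('scene','s1.png'); q,d=cam('top')
print(ctrl.get_obs()['force'])
k=lambda a:cv2.resize(a[:,:,::-1],(400,300),interpolation=cv2.INTER_CUBIC)
cv2.imwrite('pics/s1c.png',np.hstack([k(p[170:260,170:290]),k(q[130:220,240:360])]))
E
```

```text
time_s: 4.3
ee_pos: [0.5683, 0.0282, 0.1169]
eef_rot: [3.139, 0.001, -1.15]
force: [-0.2, -0.2, 0.8]
grip_width: 0.0003
[ 9.29285130e-01 -7.61839414e-04  4.27459593e-01]
```

View pics/s1c.png

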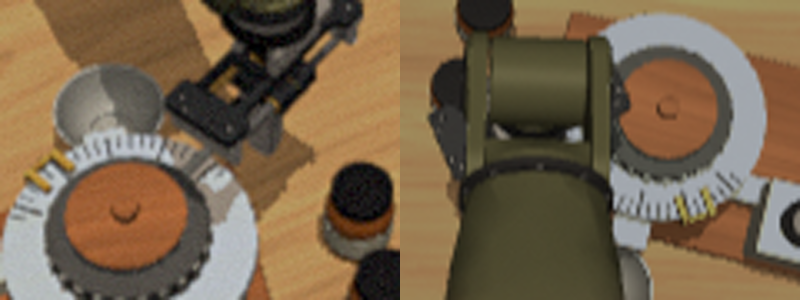

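```bash
python3 -m inch '[0,0.6,0,0,0,0,0,0,0.6,0,0,0,0,0,0,0.6,0,0,0,0,0,-0.07,0.854,0,0,0,-0.06,0,-0.07,0.854,0,0,0,-0.06,0,-0.07,0.854,0,0,0,-0.06,0,-0.07,0.854,0,0,0,-0.06,0,-0.07,0.854,0,0,0,-0.06,0,0,0,0,0,0,0,0]'
python3 - <<'E'
from h import *
for n in('scene','top'):
    cam(n)
    for k in('lever_handle','lever_index'): 
        for r in ctrl.place_of(n,k)[:1]: print(n,k,r['score'],at_z(n,r['centre'],Z[k]))
E
```

```text
time_s: 5.52
ee_pos: [0.5139, 0.0017, 0.1187]
eef_rot: [-3.141, -0.0, -0.851]
force: [-0.4, -0.8, -0.3]
grip_width: 0.0003
scene lever_handle 0.95 [ 0.49416758 -0.00422133  0.13      ]
scene lever_index 0.77 [ 0.54028271 -0.03834616  0.126     ]
top lever_index 0.6 [0.45888903 0.47587278 0.126     ]
```

```bash
python3 -m inch '[-0.07,0.854,0,0,0,-0.06,0,-0.07,0.854,0,0,0,-0.06,0,-0.07,0.854,0,0,0,-0.06,0,-0.07,0.854,0,0,0,-0.06,0,-0.07,0.854,0,0,0,-0.06,0,-0.07,0.854,0,0,0,-0.06,0,-0.07,0.854,0,0,0,-0.06,0,-0.07,0.854,0,0,0,-0.06,0,-0.07,0.854,0,0,0,-0.06,0,-0.07,0.854,0,0,0,-0.06,0,-0.07,0.854,0,0,0,-0.06,0,-0.07,0.854,0,0,0,-0.06,0,-0.07,0.854,0,0,0,-0.06,0,-0.07,0.854,0,0,0,-0.06,0,-0.07,0.854,0,0,0,-0.06,0,-0.07,0.854,0,0,0,-0.06,0,-0.07,0.854,0,0,0,-0.06,0,0,0,0,0,0,0,0]'
cat > look.py <<'E'
from h import *
import sys
Ps={}
for n in('scene','top'):
    p,d=cam(n,sys.argv[1]+n+'.png')
    for k in('lever_handle','lever_index','marker_gap'):
        for r in ctrl.place_of(n,k)[:1]:
            w=at_z(n,r['centre'],Z[k])[:2]-[.594,-.115]; print(n,k,round(r['score'],2),np.round(r['centre'],1),w.round(4),np.degrees(np.arctan2(w[1],w[0]))%360,np.hypot(*w))
o=ctrl.get_obs();t=np.array(o['ee_pos'])[:2]-[.594,-.115];print('tool',t,o['eef_rot'],np.degrees(np.arctan2(t[1],t[0]))%360,np.hypot(*t))
a=cv2.imread(f'pics/{sys.argv[1]}scene.png')[195:255,130:230];b=cv2.imread(f'pics/{sys.argv[1]}top.png')[155:215,290:390]
cv2.imwrite(f'pics/{sys.argv[1]}c.png',np.vstack([cv2.resize(x,(480,288),interpolation=cv2.INTER_CUBIC) for x in(a,b)]))
E
python3 look.py s2
```

```text
time_s: 8.07
ee_pos: [0.4534, -0.1237, 0.1184]
eef_rot: [-3.142, 0.0, 0.169]
force: [-0.3, -0.0, -1.1]
grip_width: 0.0006
scene lever_handle 0.81 [181.1 202.1] [-0.1476 -0.0203] 187.82129013629998 0.14900214668381423
scene lever_index 0.84 [190.9 217. ] [-0.0885 -0.0144] 189.23748824176656 0.08966929404977735
scene marker_gap 0.63 [183.7 221.1] [-0.0942 -0.0362] 201.0065112087773 0.10088935223669561
tool [-0.14068928 -0.00833781] [ 3.14153387e+00 -7.58253695e-06  1.69856550e-01] 183.39161052760767 0.14093612626583854
```

View pics/s2c.png

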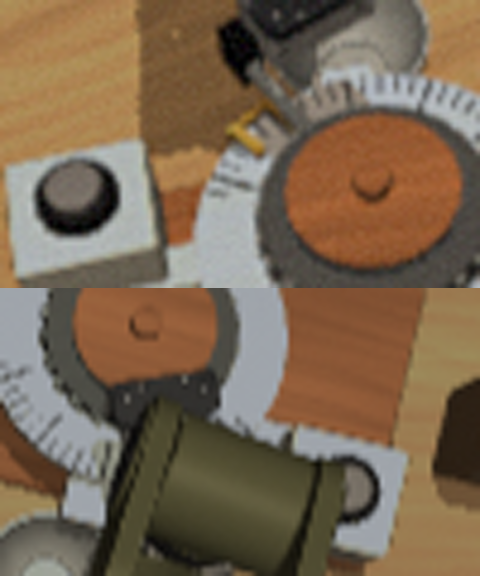

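```bash
python3 -m inch '[-0.06,0.71,0,0,0,-0.05,0,-0.06,0.71,0,0,0,-0.05,0,0,0,0,0,0,0,0,0,-1.5,0,0,0,0,0,0,-1.5,0,0,0,0,0,0,0,-4,0,0,0,0,0,0,-4,0,0,0,0,0,-5,0,0,0,0,0,0,-5,0,0,0,0,0,0,-5,0,0,0,0,0,0,-5,0,0,0,0,0,0,-5,0,0,0,0,0,0,0,0,0,0,0,0]'
python3 look.py s3; python3 fit.py | grep -v plate
```

```text
time_s: 10.1
ee_pos: [0.3787, 0.135, 0.1985]
eef_rot: [-3.141, -0.0, 0.275]
force: [0.8, -1.2, -0.0]
grip_width: 0.0008
scene lever_handle 0.58 [175.4 205.7] [-0.1432 -0.0399] 195.55524640222563 0.14867239822457237
scene lever_index 0.87 [184.9 218.1] [-0.0929 -0.0311] 198.51150095937834 0.09800802883722871
scene marker_gap 0.42 [185.7 220.2] [-0.0944 -0.0299] 197.5509841218617 0.09900584837976444
top lever_handle 0.76 [329.8 201. ] [-0.1282 -0.035 ] 195.28694575341595 0.132927578980724
top lever_index 0.78 [328.6 193.2] [-0.1018 -0.0317] 197.2880470930783 0.10659078239329726
top marker_gap 0.39 [328.5 195.4] [-0.1078 -0.0337] 197.3676865880275 0.11294305385832883
tool [-0.21362701  0.24660095] [3.14157034e+00 6.76297065e-05 2.68528854e-01] 130.90193328729063 0.32626450287125525
top lid 661 [ 0.5913 -0.1131  0.1512] px 319.81543116490167 162.50983358547654 [ 0.5911 -0.113   0.152 ]
 brass 21 327.7142857142857 192.38095238095238 [ 0.4962 -0.1457] [ 0.496  -0.1453  0.1163]
 handle 55 331.09090909090907 202.52727272727273 [ 0.4599 -0.1523  0.1414] [ 0.46   -0.1526]
 circle [ 0.5934 -0.114   0.1056]
scene lid 875 [ 0.5954 -0.1164  0.151 ] px 207.14857142857142 234.78285714285715 [ 0.5963 -0.1168  0.152 ]
 brass 23 180.3913043478261 222.04347826086956 [ 0.4997 -0.1611] [ 0.5013 -0.1614  0.1165]
 handle 82 175.3780487804878 207.6341463414634 [ 0.4646 -0.1588  0.1405] [ 0.4643 -0.1587]
 circle [ 0.594  -0.1158  0.1066]
```

View pics/s3c.png

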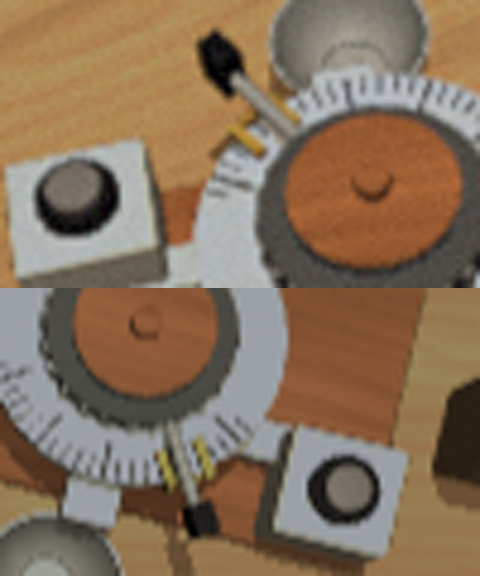

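```bash
cat > pol.py <<'E'
from h import *
import sys
rows=[]
A=np.radians(np.arange(180,220,.25)); R=np.arange(.085,.150,.001)
for n in('scene','top'):
    im=cv2.imread(f'pics/{sys.argv[1]}{n}.png')
    for z in(.117,.126):
        m=np.array([[proj(n,[.594+r*np.cos(a),-.115+r*np.sin(a),z]) for a in A] for r in R],np.float32)
        o=cv2.remap(im,m[...,0],m[...,1],cv2.INTER_CUBIC)
        f=o.astype(float); lo,hi=(.09,.112)
        k=(R>lo)&(R<hi)
        if z==.117:
            y=np.clip((f[...,2]+f[...,1])/2-f[...,0]-25,0,None)[k].mean(0); print(n,'brass',[(round(float(np.degrees(a)),1),int(v)) for a,v in zip(A[::4],y[::4])])
        else:
            k=(R>.128)&(R<.152); y=np.clip(75-f.mean(2),0,None)[k].mean(0); print(n,'handle dark mean',np.degrees((A*y).sum()/y.sum()))
        o=cv2.resize(o,None,fx=4.5,fy=3,interpolation=cv2.INTER_CUBIC)[:146]
        for t in range(0,160,20): cv2.line(o,(int(t*4.5),0),(int(t*4.5),6),(0,0,255),1)
        rows.append(o)
cv2.imwrite(f'pics/{sys.argv[1]}p.png',np.vstack(rows))
E
python3 pol.py s3
```

```text
Traceback (most recent call last):
  File "pol.py", line 8, in <module>
    m=np.array([[proj(n,[.594+r*np.cos(a),-.115+r*np.sin(a),z]) for a in A] for r in R],np.float32)
                 ~~~~^^^^^^^^^^^^^^^^^^^^^^^^^^^^^^^^^^^^^^^^^^
  File "h.py", line 15, in proj
    f,cx,cy,T=par(n); q=T[:3,:3]@np.asarray(P)+T[:3,3]
              ~~~^^^
  File "h.py", line 8, in par
    c=ctrl.camera_params(n); f=192/np.tan(np.radians(c['vertical_fov'])/2)
ValueError: time passes only in moves, steps and waits
```

Too many calibration calls, so I'll cache the parameters.

```bash
sed -i 's/^def par/import functools\n@functools.lru_cache\ndef par/' h.py; python3 pol.py s3
```

```text
scene brass [(180.0, 0), (181.0, 0), (182.0, 0), (183.0, 0), (184.0, 0), (185.0, 1), (186.0, 4), (187.0, 5), (188.0, 6), (189.0, 17), (190.0, 46), (191.0, 58), (192.0, 36), (193.0, 5), (194.0, 0), (195.0, 0), (196.0, 0), (197.0, 0), (198.0, 0), (199.0, 7), (200.0, 13), (201.0, 16), (202.0, 16), (203.0, 14), (204.0, 13), (205.0, 16), (206.0, 33), (207.0, 60), (208.0, 74), (209.0, 70), (210.0, 48), (211.0, 18), (212.0, 7), (213.0, 6), (214.0, 6), (215.0, 5), (216.0, 5), (217.0, 5), (218.0, 5), (219.0, 5)]
scene handle dark mean 197.17797546164542
top brass [(180.0, 0), (181.0, 0), (182.0, 0), (183.0, 0), (184.0, 0), (185.0, 0), (186.0, 0), (187.0, 0), (188.0, 8), (189.0, 26), (190.0, 45), (191.0, 49), (192.0, 36), (193.0, 13), (194.0, 2), (195.0, 0), (196.0, 0), (197.0, 0), (198.0, 0), (199.0, 0), (200.0, 1), (201.0, 2), (202.0, 2), (203.0, 1), (204.0, 4), (205.0, 26), (206.0, 47), (207.0, 52), (208.0, 37), (209.0, 13), (210.0, 1), (211.0, 1), (212.0, 1), (213.0, 1), (214.0, 0), (215.0, 0), (216.0, 0), (217.0, 0), (218.0, 0), (219.0, 0)]
top handle dark mean 196.58625310972764
```

View pics/s3p.png

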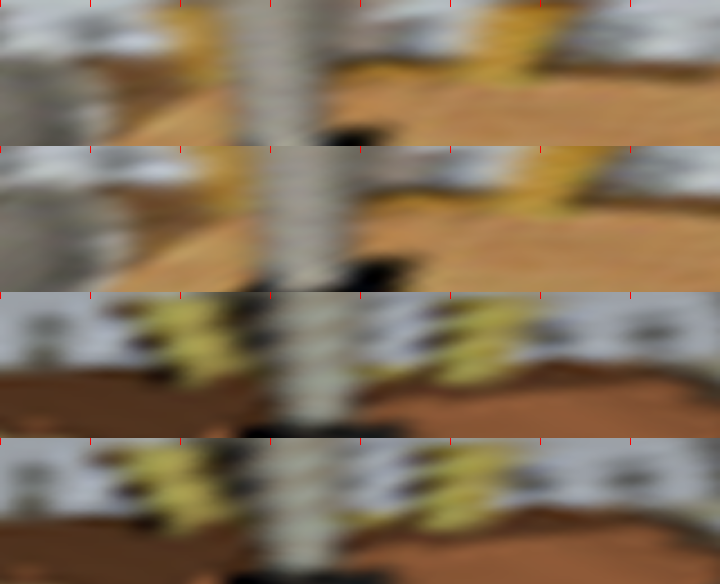

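Both cameras agree that the ear mid is at about 199° and the rod at about 196.8°. The lever is about 2.2° short, so I'll retrace and push 0.038 rad further.

```bash
python3 -m inch '[0,5,0,0,0,0,0,0,5,0,0,0,0,0,0,5,0,0,0,0,0,0,5,0,0,0,0,0,0,5,0,0,0,0,0,0,0,4,0,0,0,0,0,0,4,0,0,0,0,0,0.9,0,0,0,0,0,0,0.9,0,0,0,0,0,0,0.6,0,0,0,0,0,0,0.3,0,0,0,0,0,0,0.3,0,0,0,0,0,-0.025,0.27,0,0,0,-0.019,0,-0.025,0.27,0,0,0,-0.019,0,0,0,0,0,0,0,0,0,0,0,0,0,0,0]'
python3 -m inch '[0,-0.5,0,0,0,0,0,0,-1.5,0,0,0,0,0,0,-1.5,0,0,0,0,0,0,0,-4,0,0,0,0,0,0,-4,0,0,0,0,0,-5,0,0,0,0,0,0,-5,0,0,0,0,0,0,-5,0,0,0,0,0,0,-5,0,0,0,0,0,0,-5,0,0,0,0,0,0,0,0,0,0,0,0]'
python3 look.py s4; python3 pol.py s4
```

```text
time_s: 12.6
ee_pos: [0.4558, -0.143, 0.1184]
eef_rot: [3.141, 0.0, 0.308]
force: [0.2, 0.7, -0.7]
grip_width: 0.0007
time_s: 13.98
ee_pos: [0.368, 0.1313, 0.1985]
eef_rot: [-3.141, -0.0, 0.313]
force: [0.4, 0.7, 0.5]
grip_width: 0.0006
scene lever_handle 0.58 [174.1 205.9] [-0.1443 -0.0435] 196.77300896758362 0.15071607354735275
scene lever_index 0.64 [186.5 218. ] [-0.0911 -0.0269] 196.45371870770612 0.09503414176125385
scene marker_gap 0.62 [186.3 221.5] [-0.0894 -0.03  ] 198.55261095915967 0.09434641139341586
top lever_handle 0.96 [336.  199.3] [-0.1221 -0.0556] 204.50308429712607 0.1341667396606988
top lever_index 0.59 [327.6 190.6] [-0.0931 -0.0283] 196.91739885178657 0.09730065644896391
top marker_gap 0.39 [328.5 190.6] [-0.0915 -0.0337] 200.2139769229372 0.09746779409046609
tool [-0.22432277  0.24299545] [3.14158463e+00 1.35360333e-04 3.06575415e-01] 132.7118449854912 0.330707565152946
scene brass [(180.0, 0), (181.0, 0), (182.0, 0), (183.0, 0), (184.0, 0), (185.0, 1), (186.0, 5), (187.0, 5), (188.0, 5), (189.0, 15), (190.0, 45), (191.0, 70), (192.0, 74), (193.0, 57), (194.0,
[... 201 characters left out ...]
 48), (211.0, 19), (212.0, 9), (213.0, 11), (214.0, 12), (215.0, 11), (216.0, 7), (217.0, 5), (218.0, 5), (219.0, 4)]
scene handle dark mean 199.19240661186387
top brass [(180.0, 0), (181.0, 0), (182.0, 0), (183.0, 0), (184.0, 0), (185.0, 0), (186.0, 0), (187.0, 0), (188.0, 8), (189.0, 26), (190.0, 45), (191.0, 49), (192.0, 35), (193.0, 12), (194.0, 5), (195.0, 2), (196.0, 0), (197.0, 0), (198.0, 0), (199.0, 0), (200.0, 0), (201.0, 0), (202.0, 0), (203.0, 0), (204.0, 3), (205.0, 26), (206.0, 47), (207.0, 51), (208.0, 37), (209.0, 13), (210.0, 1), (211.0, 1), (212.0, 1), (213.0, 1), (214.0, 0), (215.0, 0), (216.0, 0), (217.0, 0), (218.0, 0), (219.0, 0)]
top handle dark mean 198.02358738580486
```

View pics/s4p.png

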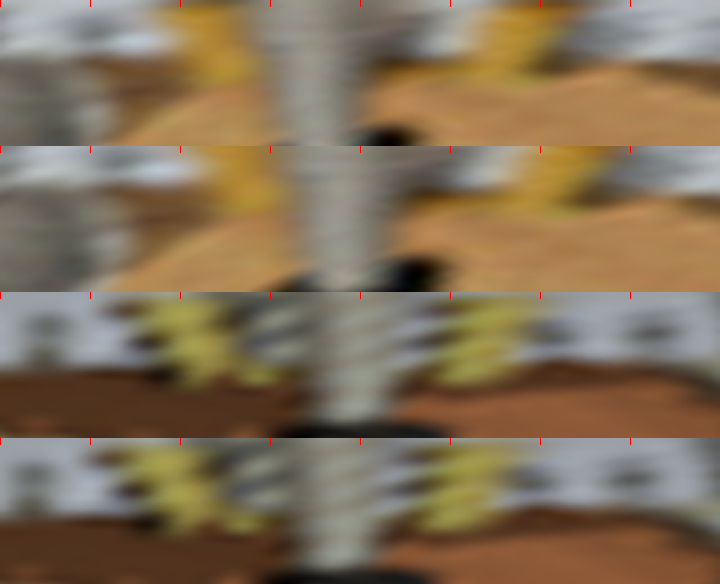

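The lever is centred: rod at 198.8–199.1° against 198.8–200.1° for the gap. Next is the button; I'll locate it in the saved pictures.

```bash
python3 - <<'E'
from h import *
for n,(u,v),off in(('top',(363.3,196.5),0),('scene',(145.6,233.8),0)):
    im=cv2.imread(f'pics/s4{n}.png'); x0,y0=int(u)-16,int(v)-16
    print(n,'click',at_z(n,(u,v),.112))
    m=par(n)
    # grey-brown button top: by depth
p={}
for n in('top','scene'):
    im,d=cam(n); f,cx,cy,T=par(n); v,u=np.mgrid[:384,:512]
    W=(np.stack([(u-cx)/f*d,(v-cy)/f*d,d],-1)-T[:3,3])@T[:3,:3]
    k=(np.hypot(W[...,0]-.48,W[...,1]+.257)<.045)&(W[...,2]>.106)&(W[...,2]<.118)
    print(n,k.sum(),W[k].mean(0),np.ptp(W[k],axis=0))
    b=(np.abs(W[...,0]-.48)<.08)&(np.abs(W[...,1]+.257)<.08)&(abs(W[...,2]-.09)<.004); print(' boxtop',cv2.minAreaRect(W[b][:,:2].astype(np.float32)))
    for r in ctrl.place_of(n,'start_top')[:2]: print(n,r['score'],r['centre'],at_z(n,r['centre'],.112))
print(ctrl.get_obs()['ee_pos'],ctrl.get_obs()['eef_rot'])
E
```

```text
top click [ 0.48506823 -0.26595852  0.112     ]
scene click [ 0.48988699 -0.26275463  0.112     ]
top 78 [ 0.48518862 -0.26110262  0.11150045] [0.03456878 0.03650827 0.01146955]
 boxtop ((0.4844421446323395, -0.26186496019363403), (0.0843891054391861, 0.07951265573501587), 77.01886749267578)
top 0.63 [333.0, 203.9] [ 0.45774028 -0.16391902  0.112     ]
top 0.57 [357.7, 196.4] [ 0.48498984 -0.24711215  0.112     ]
scene 106 [ 0.48949574 -0.26522389  0.11208863] [0.04205632 0.03815504 0.01017122]
 boxtop ((0.4878794252872467, -0.26537320017814636), (0.08451801538467407, 0.08299921452999115), 77.31681823730469)
scene 0.56 [142.4, 234.2] [ 0.48698133 -0.27118498  0.112     ]
[0.3695799  0.12836878 0.19840291] [-3.14156981e+00  1.26981121e-04  3.07371420e-01]
```

```bash
python3 -m inch '[-0.076,4.08,0,0,0,0,0,-0.076,4.08,0,0,0,0,0,-0.076,4.08,0,0,0,0,0,-0.076,4.08,0,0,0,0,0,-0.076,4.08,0,0,0,0,0,-0.076,4.08,0,0,0,0,0,-0.076,4.08,0,0,0,0,0,-0.076,4.08,0,0,0,0,0,-0.076,4.08,0,0,0,0,0,-0.076,4.08,0,0,0,0,0,0,0,2.4,0,0,0,0,0,0,2.4,0,0,0,0,0,0,2.4,0,0,0,0,0,0,0,0,0,0,0]'
```

```text
time_s: 16.32
ee_pos: [0.4852, -0.2622, 0.125]
eef_rot: [-3.139, 0.002, 0.308]
force: [-0.2, -0.1, 0.5]
grip_width: 0.0007
```

```bash
python3 -m inch '[0,0,0.5,0,0,0,0,0,0,0.5,0,0,0,0,0,0,0.4,0,0,0,0,0,0,0.3,0,0,0,0,0,0,0.15,0,0,0,0,0,0,0.1,0,0,0,0,0,0,0,0,0,0,0]'
```

```text
time_s: 17.2
ee_pos: [0.4861, -0.2625, 0.1072]
eef_rot: [3.141, -0.0, 0.308]
force: [-1.5, -0.4, 3.6]
grip_width: 0.0002
```

```bash
python3 -m inch '[0,0,0.1,0,0,0,0,0,0,0.1,0,0,0,0,0,0,0.05,0,0,0,0,0,0,0,0,0,0,0]'
```

```text
time_s: 17.7
ee_pos: [0.4862, -0.2627, 0.106]
eef_rot: [3.141, -0.001, 0.308]
force: [-6.4, 4.4, 19.3]
grip_width: 0.0005
```

Force jumped to 19 N at z = 0.106, so the button is at its stop and fully down. I'll lift off and retreat to the side, then check.

```bash
python3 -m inch '[0,0,-0.3,0,0,0,0,0,0,-1.5,0,0,0,0,0,0,-4,0,0,0,0,0,0,-4,0,0,0,0,0,-4,0,0,0,0,0,0,-4,0,0,0,0,0,0,-4,0,0,0,0,0,0,-4,0,0,0,0,0,0,-4,0,0,0,0,0,0,-4,0,0,0,0,0,0,-4,0,0,0,0,0,0,-4,0,0,0,0,0,0,-4,0,0,0,0,0,0,-4,0,0,0,0,0,0,0,0,0,0,0,0]'
python3 look.py s5 | tail -1; python3 pol.py s5 | grep handle
python3 - <<'E'
from h import *
for n in('top','scene'):
    im,d=cam(n); f,cx,cy,T=par(n); v,u=np.mgrid[:384,:512]
    W=(np.stack([(u-cx)/f*d,(v-cy)/f*d,d],-1)-T[:3,3])@T[:3,:3]
    k=np.hypot(W[...,0]-.487,W[...,1]+.263)<.012
    print(n,'button z',np.median(W[k][:,2]))
a=cv2.imread('pics/s5p.png');b=cv2.imread('pics/s5c.png')
b=np.hstack([b[:288],b[288:]]);b=cv2.resize(b,(720,216));cv2.imwrite('pics/s5all.png',np.vstack([b,cv2.resize(a,(720,380))]))
E
```

```text
time_s: 19.58
ee_pos: [0.364, 0.1202, 0.2029]
eef_rot: [-3.141, -0.0, 0.311]
force: [0.2, -0.3, -0.4]
grip_width: 0.0003
tool [-0.22913154  0.23316116] [3.14158272e+00 1.16623079e-04 3.06840998e-01] 134.50058779204923 0.3269027239752255
scene handle dark mean 199.1962434714345
top handle dark mean 198.01952782663128
top button z 0.11246359459800125
scene button z 0.11298511311564
```

View pics/s5all.png

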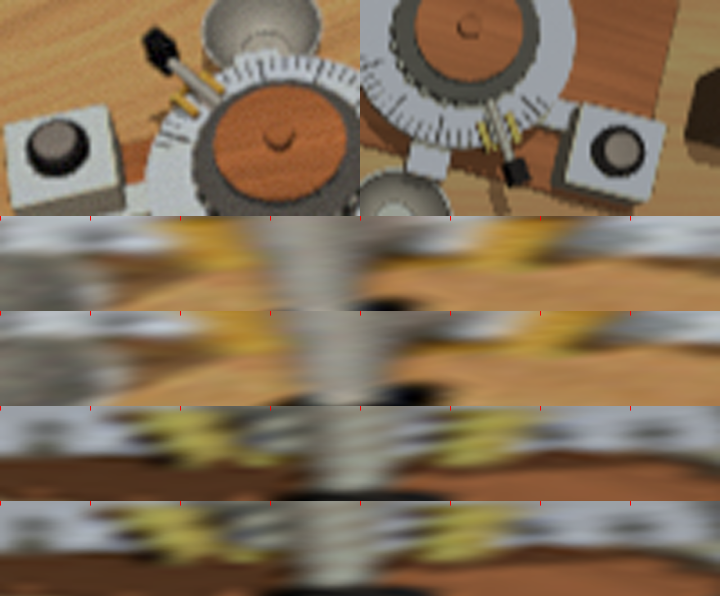

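View pics/s5scene.png

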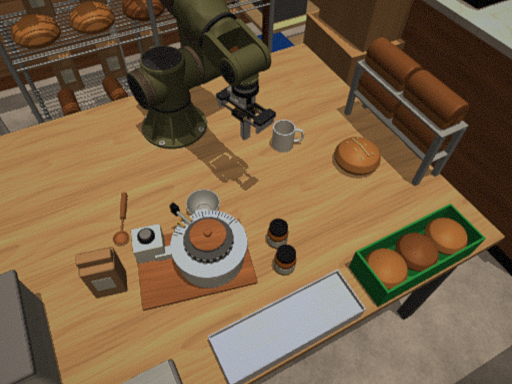

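The rod stands between the ears (scene about pixel (186,218)) and has not moved since the press. The button is up at about 112–113 mm, the bystanders are where they were, and the arm is clear.

```bash
python3 -c "
from station import ctrl
print(ctrl.hand_in())"
```

```text
the job is handed in; nothing more can be done
None
```

I set the lever in the marker's gap, pressed the start button fully down, and handed the job in at about 20 s of the 51 s allowed. The hand-in reports no verdict.

- **Lever:** I pushed it with shut fingers against one face of the handle only, through about 84°, then a 0.038 rad correction after a look with both cameras. The force readings between moves were about 1 N.
- **Lever position:** The top camera shows the rod at 198.8° and the gap's middle at 198.8°. The scene camera shows about 199.1° against 200.1°, a difference of up to 2 mm, but its view of the ears is skewed by their side faces. Both are inside the 5 mm limit.
- **Button:** I pressed it until the tool was at 106 mm. The force jumped to 19 N there, so it was at its stop. It then came back up, measured at 112–113 mm.
- **After the press:** The lever and marker had not moved, the bystanders looked untouched in the last picture, and the arm was clear of everything.
- **Detector disagreement:** The trained networks sometimes put `start_top` and `lever_handle` in the wrong place, so I relied on depth and colour measurements instead.

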